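# Function test of a bench machine's latching stop

## Task

Test the mushroom stop on the bench: press its head all the way in and take your hand off it so that it stays in by itself, then push its side tab round clockwise (seen from above) with a fingertip until the head springs back out, and let the tab swing back. Do not pinch the tab between the fingers, do not press the flat start button on the other box, and leave all the loose things where they stand.

Things in the scene. Friction and masses are not known exactly. Their poses are not given: they have to be found in the camera images.
- stop_box: grey painted steel box, 74 x 74 mm and 62 mm high, bolted to the bench, carrying the black mushroom stop in the middle of its top; origin at the centre of its underside on the bench, z up. At rest the stop's tab points along the box's own -x.
- box_top (a point): centre of the stop box's top face, 62 mm above the bench, on the axis of the stop
- stop_crown (a point): centre of the top of the mushroom head: a black dome 42 mm in diameter, on a vertical axis, its underside 16 mm and its crown 32 mm above the box's top when out; 8 mm lower when latched. Moves with the head; its own -x is the direction in which the tab points.
- stop_push (a joint): how far the head is pushed in: 0 = out, 0.008 m = at its stop, vertical. It snaps over centre at about 5 mm: it takes about 10 N to start it, less as it goes in, with a firm bottom at 8 mm (up to 25 N there does no harm), and then it stays in; twisting the tab clockwise cams it up past the middle and it springs out by itself, at about 0.45 rad of twist (give it 0.5 to 0.7).
- stop_twist (a joint): twist of the head and tab, rad, growing clockwise seen from above: 0 = at rest, 0.8 = at its stop. A light spring brings it back to 0 when let go; 2 to 4 N on the tab turns it.
- tab_face (a point): point on the tab's pushing face (the vertical face to be pushed for clockwise), 35 mm from the axis, at half the tab's height. The tab is a black radial bar fixed to the head, 12 mm thick, 10 mm high, reaching from the dome out to 45 mm from the axis; its underside is 16 mm above the box's top when out, 8 mm when latched, and its top is 6 mm below the crown.
- tab_push: the half of the tab on its pushing side (28 x 6 x 10 mm, origin at its centre, 31 mm from the axis)
- tab_far: the other half of the tab (28 x 6 x 10 mm, origin at its centre, 31 mm from the axis); touched together with the pushing side when the tab is pinched
- start_box: like the stop box in size and colour, 74 x 74 x 62 mm, bolted down, with a flat round start button on top; origin at the centre of its underside
- start (a joint): travel of the flat start button (28 mm across, its top about 22 mm above the box), 0 = out, 0.006 m = pressed; leave it at 0
- grease_jar: loose white jar with a steel lid, 46 mm wide, 50 mm high, origin under its centre; leave alone
- tape: loose tape measure, 62 x 36 x 58 mm, origin under its centre; leave alone
- driver: loose screwdriver lying on the bench, origin near its middle; leave alone
- spanner: loose spanner lying on the bench, origin near its middle; leave alone
- collar: loose steel collar, 54 mm outside, 22 mm high, origin under its centre; leave alone
- tool_pot: loose steel tube pot, 84 mm wide, 100 mm high, with tool handles reaching 172 mm; origin under its centre; leave alone
- bar_stub: loose upright stub of steel bar, 32 mm in diameter, 55 mm high, origin under its centre; leave alone

How it is judged:
By the outcome, as a careful person would: the job done as asked, in the order asked, and still so for the second after the job is handed in, with the robot touching nothing.
It also fails if it takes over 43 s, if anything falls off the work surface, if the arm or the gripper's body presses on something with over 40 N, if the wrist force passes 120 N, or if a joint passes its speed limit or range.

## Robot

A 6-joint arm with a two-finger parallel gripper is mounted at the origin on the work surface. World frame = base frame: x ahead of the robot, y to its left, z up, the work surface at z = 0. Lengths are in mm, angles in rad, forces in N, time in s.
With the tool pointing down it reaches from about 250 to 725 mm from the base axis. Payload 9.7 kg.
Tool frame: the origin (TCP) lies midway between the tips of the shut fingers; the grasp point (between the pads) lies 19 mm behind it; z points along the fingers, y is the direction in which the jaws open and shut (so a half turn about z gives the same grasp; the last joint's range is limited). The gripper opens to 85 mm and grips with 20 to 120 N. Pads are 22 mm wide; open, the fingers measure 114 mm over their backs; the gripper's body (76 mm by 85 mm) begins 54 mm behind the grasp point. The pads swing forward as they close: fully open they stand 13 mm farther back than shut.
Start: joints at [1.243, 0.087, 0.176, 1.66, 0, 1.571], TCP at [177.076, 520.712, 231.284] pointing down, gripper open.
Joint ranges: [-3.13, 3.13], [-0.85, 1.81], [-1.15, 1.24], [-2.2, 2.28], [-1.44, 1.52], [-3.14, 3.14]. Speed limits (rad/s): [2.22, 2.22, 2.57, 3.14, 3.14, 3.14].

## Interface

Orientations are given as a rotation vector (axis times angle).
In Python, from station import arm gives the robot as it stands. The module is installed in compiled form; this text tells all that it offers.
- The arm moves only by the tool servo_tool, never from a script. Its argument "motion" is a list that holds one entry, the list of rows, each a list of 5 numbers: the shift along the tool's x, y, z in mm, then the turn about the tool's z in rad, then the opening, from 0 (shut) to 1 (fully open). A call has 1 to 20 rows; each row is the pose to reach, as a shift and turn from the pose measured when the call began, along the tool's axes at that moment; what a row does not reach only later rows make up. A row lasts 1/8 s, in which the tool goes at most 62.5 mm and 10.7 degrees, less where a joint would pass 70% of its speed; a pose out of reach is approached as far as the arm can. A call with a gripper value outside its range is refused whole. The fingers move at their own pace and stop on an object; the grip force is fixed at half the most. Time passes only in rows, so rows that repeat a pose let the fingers close. It gives the time, the measured TCP pose, the force and the opening at its end, in the units of the state.
- arm.state(): the state, without advancing time (a new reading comes with each control period).
- arm.read_camera(name): name is "side" or "top"; returns a dict with "img" (420x560x3 uint8, red, green, blue), "intrinsics" (3x3 intrinsics, pixels), "rvec" (rotation vector, rad) and "tvec" (3), from world to camera coordinates, as OpenCV has them. Camera axes: x right, y down, z forward; pixel columns grow to the right and rows downward; lengths in mm; the calibration is good to about 2 mm. A picture is of the moment at which its call begins. There is no depth.
- arm.hand_in(): hands the job in, once; it reports no verdict.
Trained networks look in the newest picture that a camera, given by its name, has taken for a name from the list of things; names that differ only in an ending like _2 or _b are one class to them, and where a whole thing is asked for, a point or a joint stands for the part that bears it (a point fixed in the world has none). Each returns a list of dicts, best first, with "p" (0 to 1); they miss things now and then, are a little off and sometimes report something else, mostly with a low value. They report only what shows in the picture. A call takes as long as a camera call.
- arm.trace(label, camera): "mask" (420x560 bool, what is visible of it) and "box" ([left, top, width, height] in pixels, round what is visible of it).
- arm.mark_of(label, camera): "position" ([column, row] in pixels: a listed point, or the origin of a listed thing).
The state is a dict: "clock": time; "q": joint angles; "dq": joint speeds; "joint_torque": joint torques, N m; "tcp_pos": TCP position; "orientation": TCP orientation; "ft_force": force on the tool from outside, world axes, zero at the start; "wrist_torque": the same for the moment, N m; "gripper_width": opening from 0.0 (shut) to 1.0 (fully open).
Only numpy, scipy, OpenCV 4.12 (cv2) and the standard library are available. Lean on these libraries where they do the work, as an engineer would, in place of code of your own. Each camera call takes 0.05 s, during which the arm holds its last target.

## Working session

There is one attempt and no reset: what is moved stays moved. The work goes in short steps, Python scripts to look and compute and a tool call to move; the robot and the scene stay as the last step left them, time stands still between calls to the robot, and variables do not carry over. Pictures are saved under pics/ and viewed, and the job is handed in when it is done.

Besides the shell and the picture viewer there is one more tool, called after "Request:" as a command line: name --argument value ..., lists and objects as JSON in quotes. servo_tool: Moves the arm, as the interface text tells. Its arguments: {"type":"object","properties":{"motion":{"type":"array"}},"required":["motion"]}

```bash
mkdir -p pics
cat > h.py <<'E'
import numpy as np, cv2
from station import arm
def cam(n,save=None):
    c=arm.read_camera(n)
    if save: cv2.imwrite('pics/'+save,c['img'][:,:,::-1])
    return c
def P(c):
    R=cv2.Rodrigues(np.array(c['rvec'],float))[0]; return R,np.array(c['tvec'],float),np.array(c['intrinsics'],float)
def proj(c,X):
    return cv2.projectPoints(np.array(X,float).reshape(-1,3),np.array(c['rvec'],float),np.array(c['tvec'],float),np.array(c['intrinsics'],float),None)[0].reshape(-1,2)
def atz(c,uv,z):
    R,t,K=P(c); d=R.T@np.linalg.solve(K,[uv[0],uv[1],1]); o=-R.T@t
    return o+d*(z-o[2])/d[2]
def tri(c1,u1,c2,u2):
    A=[]
    for c,u in((c1,u1),(c2,u2)):
        R,t,K=P(c); M=K@np.c_[R,t]; A+= [u[0]*M[2]-M[0],u[1]*M[2]-M[1]]
    v=np.linalg.svd(np.array(A))[2][-1]; return v[:3]/v[3]
E
python3 - <<'E'
from h import *
s=arm.state(); print(s['clock'],s['tcp_pos'],s['orientation'],s['ft_force'])
C={n:cam(n,n+'0.png') for n in('top','side')}
for l in['stop_box','box_top','stop_crown','tab_face','tab_push','tab_far','start_box','tool_pot','bar_stub','grease_jar','tape','collar']:
    for n in C:
        for r in arm.mark_of(l,n)[:2]: print(l,n,np.round(r['position'],1),round(r['p'],2))
for n in C: print(n, -P(C[n])[0].T@P(C[n])[1])
print(arm.state()['clock'])
E
```

```text
0.0 [177.0074058  520.50281969 230.57176583] [-5.12565984e-01 -3.09932125e+00  2.05623827e-03] [-0.09557104 -0.30440332 -0.28829351]
stop_box top [364.2 212.2] 0.93
box_top top [364.  207.1] 0.78
box_top side [294.2 295.1] 0.7
stop_crown top [369.9 204.9] 0.82
stop_crown side [295.1 288.7] 0.97
tab_face top [378.6 220. ] 0.55
tab_face side [280.9 303.1] 0.56
tab_push top [363.4 213.9] 0.65
tab_push top [412.4 170.9] 0.43
tab_push side [277.  303.3] 0.54
tab_far top [375.7 217.6] 0.55
tab_far side [279.4 300.9] 0.45
start_box top [215.5 243.3] 0.56
start_box side [253.1 189.2] 0.89
tool_pot top [163.4 155.3] 0.62
tool_pot side [367.6 278.4] 0.8
bar_stub top [129.7 227.6] 0.61
bar_stub side [263.6 135.4] 0.81
grease_jar top [270.4 240.6] 0.72
grease_jar side [258.  231.6] 0.8
tape top [257.1 164.1] 0.74
tape side [331.  214.6] 0.93
collar top [164.9 153.4] 0.96
collar side [328.4 151.1] 0.78
top [ 405.99393862   14.40429692 1036.86199309]
side [ 513.65524538 -647.48373496  933.53636294]
1.3
```

View pics/top0.png

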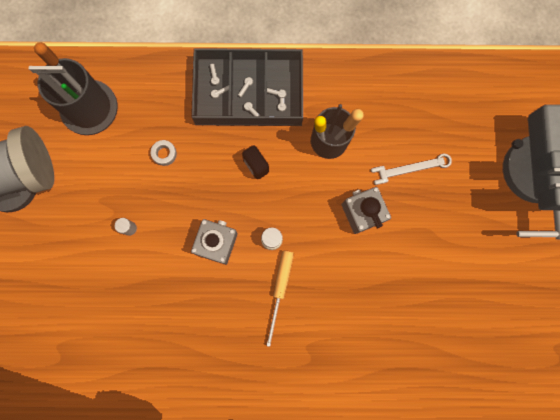

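View pics/side0.png

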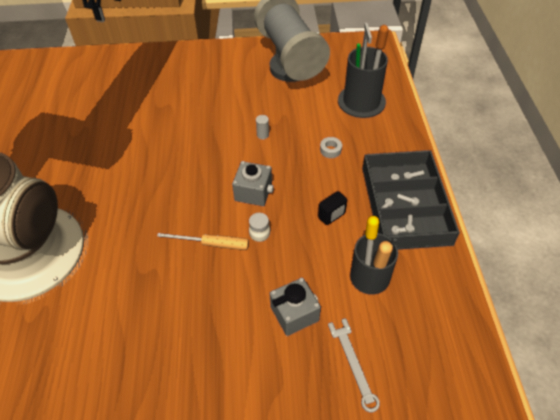

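```bash
cat > crop.py <<'E'
import cv2
a=cv2.imread('pics/top0.png')[150:270,310:440]; b=cv2.imread('pics/side0.png')[250:370,230:360]
cv2.imwrite('pics/crop0.png',cv2.hconcat([cv2.resize(a,(390,360),interpolation=2),cv2.resize(b,(390,360),interpolation=2)]))
E
python3 crop.py
```

```text
(no output)
```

View pics/crop0.png

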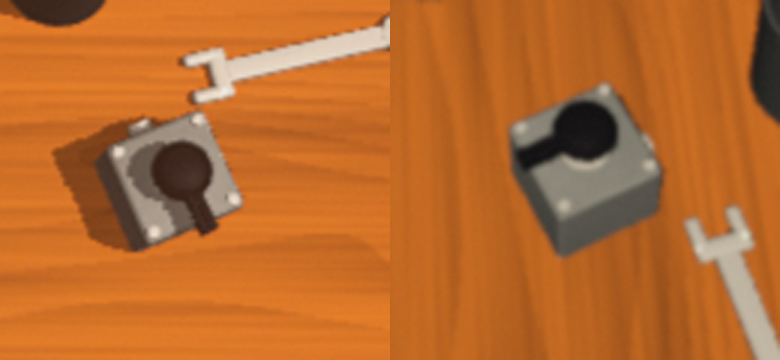

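The top image shows the stop box around (367,209), with its head at about (371,206) and the tab running to about (379,227). In the side image the head is at about (295,294) and the tab end at about (275,303). The tool pot with its handles stands near the box.

Run:
```python
from h import *
C={n:cam(n) for n in('top','side')}
t,s=C['top'],C['side']
print('crown tri',tri(t,[369.9,204.9],s,[295.1,288.7]))
print('crown top@94',atz(t,[369.9,204.9],94),'hand (dome mid 84)',atz(t,[370.7,206.7],84))
print('crown side@94',atz(s,[295.1,288.7],94),'side dome',atz(s,[294.7,293.3],84))
print('boxtop',atz(t,[364,207.1],62),atz(s,[294.2,295.1],62))
print('tabend top',atz(t,[379.3,226.7],88),'side',atz(s,[274.5,302.5],84))
# box corners screws top face: crops
for n,pts in(('top',[(119,152),(198,119),(234,199),(153,232)]),):
    w=[atz(C[n],[310+x/3,150+y/3],62) for x,y in pts]; print(np.round(w,1), np.mean(w,0))
w=[atz(s,[230+x/3,250+y/3],62) for x,y in[(520,129),(604,90),(650,165),(564,206)] for x in [x-390]]; print(np.round(w,1),np.mean(w,0))
for l,c,z in(('tool_pot','side',0),('tool_pot','top',0)):
    print(l,[ (np.round(atz(C[c],r['position'],z)),r['p']) for r in arm.mark_of(l,c)[:2]])
for n in C:
  for l in('stop_crown','tab_face'):
    r=arm.trace(l,n)
    if r: m=r[0]['mask']; print(n,l,r[0]['p'],r[0]['box'],m.sum(), np.argwhere(m).mean(0)[::-1])
print(arm.state()['clock'])
```

```text
crown tri [ 563.77027009 -189.47213331   96.59041001]
crown top@94 [ 563.94568384 -190.06065358   94.        ] hand (dome mid 84) [ 561.94877923 -193.7306784    84.        ]
crown side@94 [ 564.14611567 -188.00787486   94.        ] side dome [ 563.13953624 -192.01494942   84.        ]
boxtop [ 564.67074597 -184.67417368   62.        ] [ 563.13461148 -183.94100321   62.        ]
tabend top [ 520.94981839 -208.77516914   88.        ] side [ 524.72485245 -207.77405796   84.        ]
[[ 578.  -155.4   62. ]
 [ 601.4 -210.7   62. ]
 [ 545.6 -233.5   62. ]
 [ 522.7 -177.3   62. ]] [ 561.92431593 -194.23175044   62.        ]
[[ 524.1 -176.3   62. ]
 [ 579.8 -152.6   62. ]
 [ 603.  -207.9   62. ]
 [ 547.5 -231.1   62. ]] [ 563.58892052 -191.9921853    62.        ]
tool_pot [(array([ 723., -129.,    0.]), 0.75)]
tool_pot [(array([ 725., -121.,    0.]), 0.58)]
top stop_crown 0.98 [359.1, 196.6, 24.1, 30.5] 375 [371.19466667 209.456     ]
top tab_face 0.72 [115.7, 221.4, 20.0, 15.6] 277 [124.89169675 226.06137184]
side stop_crown 0.61 [272.8, 286.0, 33.5, 23.4] 475 [290.89052632 294.18736842]
side tab_face 0.29 [351.7, 217.8, 45.9, 78.6] 2543 [372.75501376 259.28666929]
1.7
```

Request:
servo_tool --motion '[[[-46,-42,0,-0.1,0],[-92,-84,0,-0.1,0],[-138,-126,0,-0.1,0]]]'

```text
clock: 2.08
tcp_pos: [267.6, 355.4, 231.2]
orientation: [0.356, 3.121, 0.0]
ft_force: [1.5, 0.1, 0.4]
gripper_width: 0.374
```

```bash
cat >> h.py <<'E'
def to(X,yaw=None):
    s=arm.state(); R=cv2.Rodrigues(np.array(s['orientation'],float))[0]
    y0=np.degrees(np.arctan2(R[1,0],R[0,0]))%360
    d=R.T@(np.array(X,float)-s['tcp_pos'])
    tr=None if yaw is None else -np.radians((yaw-y0+180)%360-180)
    return np.round(d,1), tr
def st():
    s=arm.state(); R=cv2.Rodrigues(np.array(s['orientation'],float))[0]
    print(round(s['clock'],2),'tcp',np.round(s['tcp_pos'],1),'yaw',round(np.degrees(np.arctan2(R[1,0],R[0,0]))%360,1),'z',np.round(R[:,2],3),'F',np.round(s['ft_force'],1),'T',np.round(s['wrist_torque'],2),'q',np.round(s['q'],2),'g',round(s['gripper_width'],2))
E
python3 -c "
from h import *
st(); print(to([562.8,-193,230],201.5))"
```

```text
2.08 tcp [267.6 355.4 231.2] yaw 167.0 z [ 0.  0. -1.] F [1.5 0.1 0.4] T [-0.02 -0.03  0.  ] q [ 0.93 -0.16 -0.07  1.67 -0.    1.15] g 0.37
(array([-411. , -467.9,    1.2]), np.float64(-0.6022108842706414))
```

Request:
servo_tool --motion '[[[-40,-46,0,-0.1,0],[-80,-92,0,-0.2,0],[-120,-138,0,-0.3,0],[-160,-184,0,-0.4,0],[-200,-230,0,-0.5,0],[-240,-276,0,-0.6,0],[-280,-322,0,-0.6,0],[-320,-368,0,-0.6,0],[-360,-414,0,-0.6,0],[-400,-455,0,-0.6,0],[-411,-468,0,-0.6,0],[-411,-468,0,-0.6,0],[-411,-468,50,-0.6,0],[-411,-468,100,-0.6,0],[-411,-468,120,-0.6,0],[-411,-468,125,-0.6,0],[-411,-468,125,-0.6,0]]]'

```text
clock: 4.2
tcp_pos: [563.0, -192.3, 107.5]
orientation: [-0.584, 3.085, -0.001]
ft_force: [0.3, -1.0, 0.1]
gripper_width: 0.003
```

```bash
python3 -c "
from h import *
st(); print(to([562.8,-193,94],201.5)); cam('side','s1.png')
a=cv2.imread('pics/s1.png')[200:370,200:400]; cv2.imwrite('pics/s1c.png',cv2.resize(a,None,fx=3,fy=3))"
```

```text
4.2 tcp [ 563.  -192.3  107.5] yaw 201.4 z [ 0.002 -0.    -1.   ] F [ 0.3 -1.   0.1] T [ 0.03  0.03 -0.05] q [-0.33  0.18  0.04  1.43  0.   -0.7 ] g 0.0
(array([ 0.5, -0.6, 13.5]), np.float64(-0.0012023999686426531))
```

View pics/s1c.png

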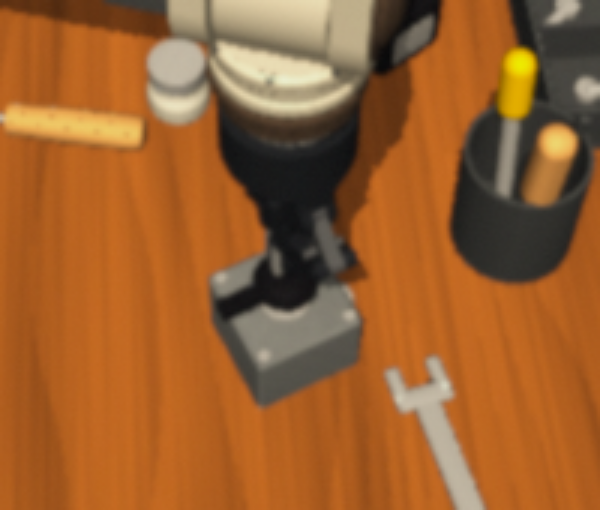

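The shut fingertips are over the crown, about (285,270) in the crop, with the tab pointing left at (235,300). I'll press in small steps next.

Request:
servo_tool --motion '[[[0,0,7,0,0],[0,0,12,0,0],[0,0,14,0,0],[0,0,16,0,0],[0,0,18,0,0],[0,0,18,0,0]]]'

```text
clock: 5.0
tcp_pos: [563.4, -192.6, 90.0]
orientation: [-0.583, 3.085, -0.001]
ft_force: [-0.2, 0.4, 0.0]
gripper_width: 0.001
```

```bash
python3 -c "
from h import *
st()"
```

```text
5.0 tcp [ 563.4 -192.6   90. ] yaw 201.4 z [ 0.002 -0.    -1.   ] F [-0.2  0.4  0. ] T [ 0.01  0.03 -0.02] q [-0.33  0.18  0.01  1.4   0.   -0.7 ] g 0.0
```

Request:
servo_tool --motion '[[[0,0,1,0,0],[0,0,2,0,0],[0,0,2,0,0]]]'

```text
clock: 5.38
tcp_pos: [563.3, -192.6, 87.8]
orientation: [-0.583, 3.085, -0.001]
ft_force: [0.2, 0.3, -0.2]
gripper_width: 0.003
```

```bash
python3 -c "
from h import *
st()"
```

```text
5.38 tcp [ 563.3 -192.6   87.8] yaw 201.4 z [ 0.002 -0.    -1.   ] F [ 0.2  0.3 -0.2] T [ 0. -0.  0.] q [-0.33  0.19  0.01  1.39  0.   -0.7 ] g 0.0
```

Request:
servo_tool --motion '[[[0,0,1,0,0],[0,0,2,0,0],[0,0,2,0,0]]]'

```text
clock: 5.75
tcp_pos: [563.3, -192.6, 86.1]
orientation: [-0.583, 3.085, -0.001]
ft_force: [-1.0, 0.1, 3.3]
gripper_width: -0.002
```

```bash
python3 -c "
from h import *
st();cam('side','s2.png');c=cam('top','t2.png')
a=cv2.imread('pics/s2.png')[250:340,240:350]; cv2.imwrite('pics/s2c.png',cv2.resize(a,None,fx=6,fy=6,interpolation=2))"
```

```text
5.75 tcp [ 563.3 -192.6   86.1] yaw 201.4 z [ 0.002 -0.    -1.   ] F [-1.   0.1  3.3] T [ 0.01  0.23 -0.05] q [-0.33  0.19  0.01  1.39  0.   -0.7 ] g -0.0
```

View pics/s2c.png

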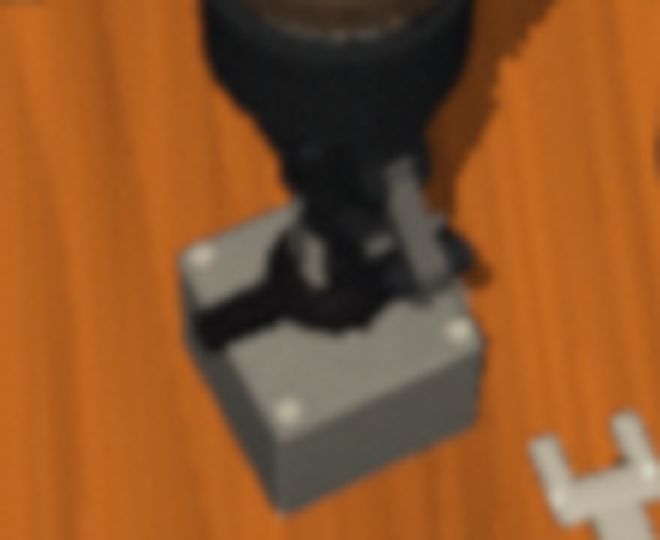

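The white collar under the dome no longer shows and the tab sits low, so it has snapped. I'll press a little more to seat it at the bottom.

Request:
servo_tool --motion '[[[0,0,1,0,0],[0,0,1,0,0]]]'

```text
clock: 6.1
tcp_pos: [563.4, -192.7, 85.9]
orientation: [-0.583, 3.084, -0.002]
ft_force: [-2.7, 1.1, 8.7]
gripper_width: 0.0
```

```bash
python3 -c "
from h import *
st()"
```

```text
6.1 tcp [ 563.4 -192.7   85.9] yaw 201.4 z [ 0.003 -0.001 -1.   ] F [-2.7  1.1  8.7] T [ 0.16  0.64 -0.05] q [-0.33  0.18  0.    1.39  0.   -0.7 ] g 0.0
```

Request:
servo_tool --motion '[[[0,0,-10,0,0],[0,0,-30,0,0],[0,0,-35,0,0],[20,-16,-35,0,0],[40,-34,-35,0,0],[40,-34,-35,0,0],[40,-34,-35,0,0]]]'

```text
clock: 6.98
tcp_pos: [538.6, -238.7, 120.6]
orientation: [-0.583, 3.084, -0.002]
ft_force: [-0.3, -0.6, 0.2]
gripper_width: -0.001
```

```bash
python3 -c "
from h import *
st();cam('side','s3.png');c=cam('top','t3.png')
a=cv2.imread('pics/s3.png')[250:340,240:350]; b=cv2.imread('pics/t3.png')[160:250,310:420]
cv2.imwrite('pics/s3c.png',cv2.hconcat([cv2.resize(x,(396,324),interpolation=2) for x in (a,b)]))
print(to([563-37.2+12.5,-193-14.7-31.6,68],201.5))"
```

```text
6.97 tcp [ 538.6 -238.7  120.6] yaw 201.4 z [ 0.003 -0.    -1.   ] F [-0.3 -0.6  0.2] T [-0.01  0.01 -0.02] q [-0.42  0.16  0.05  1.45  0.   -0.79] g -0.0
(array([ 0.9, -0.6, 52.7]), np.float64(-0.0009578419243998266))
```

View pics/s3c.png

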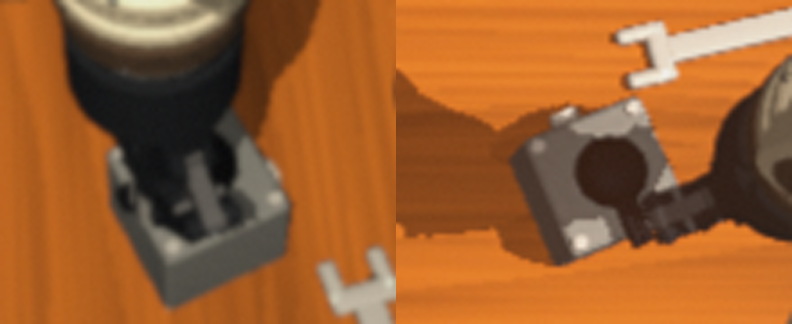

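Request:
servo_tool --motion '[[[1,-1,20,0,0],[1,-1,40,0,0],[1,-1,48,0,0],[1,-1,51,0,0],[1,-1,51,0,0]]]'

```text
clock: 7.7
tcp_pos: [538.6, -239.6, 70.2]
orientation: [-0.584, 3.083, -0.002]
ft_force: [-0.3, -0.6, -0.5]
gripper_width: 0.002
```

```bash
python3 -c "
from h import *
st();cs=cam('side','s4.png');c=cam('top','t4.png')
a=cv2.imread('pics/s4.png')[250:340,240:350]; b=cv2.imread('pics/t4.png')[160:250,310:420]
cv2.imwrite('pics/s4c.png',cv2.hconcat([cv2.resize(x,(396,324),interpolation=2) for x in (a,b)]))
for z in (94,86): print(proj(c,[563,-193,z-8]),proj(cs,[563,-193,z-8]))
r=arm.mark_of('stop_crown','top'); print(r[:1])
r=arm.mark_of('stop_crown','side'); print(r[:1])
"
```

```text
7.7 tcp [ 538.6 -239.6   70.2] yaw 201.5 z [ 0.004 -0.001 -1.   ] F [-0.3 -0.6 -0.5] T [0.05 0.06 0.01] q [-0.42  0.18 -0.04  1.35  0.   -0.79] g 0.0
[[370.53284994 206.02300892]] [[294.68323656 293.25880532]]
[[369.69413242 206.6631933 ]] [[294.64265266 295.33364995]]
[{'position': [370.3, 205.4], 'p': 0.52}]
[{'position': [294.5, 293.6], 'p': 0.43}]
```

View pics/s4c.png

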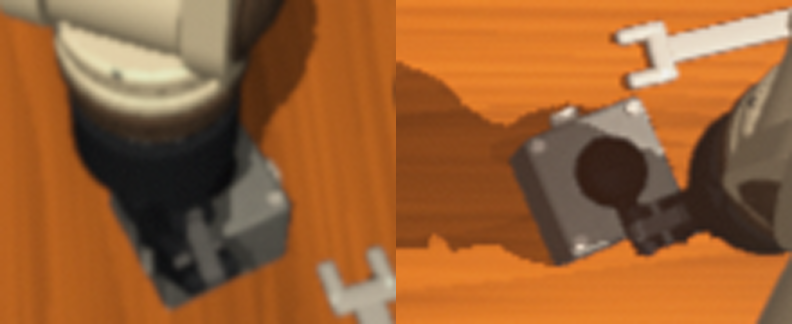

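The crown marks moved from row 288.7 to 293.6 in the side view, so the head is latched. The fingertips stand beside the tab with no contact. Next I'll advance until they touch it.

Request:
servo_tool --motion '[[[0,3,2,0,0],[0,6,2,0,0],[0,9,2,0,0],[0,9,2,0,0]]]'

```text
clock: 8.4
tcp_pos: [535.3, -231.2, 68.4]
orientation: [-0.584, 3.083, -0.003]
ft_force: [-0.9, -0.1, 0.1]
gripper_width: 0.004
```

```bash
python3 -c "
from h import *
st();c=cam('top','t5.png')
b=cv2.imread('pics/t5.png')[160:250,310:420]
cv2.imwrite('pics/t5c.png',cv2.resize(b,(660,540),interpolation=2))
"
```

```text
8.4 tcp [ 535.3 -231.2   68.4] yaw 201.5 z [ 0.004 -0.001 -1.   ] F [-0.9 -0.1  0.1] T [0.03 0.01 0.  ] q [-0.41  0.16 -0.06  1.35  0.   -0.78] g 0.0
```

View pics/t5c.png

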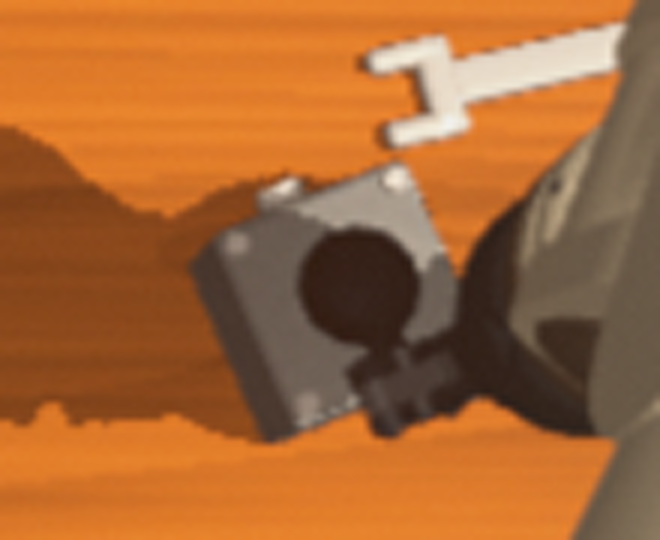

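Request:
servo_tool --motion '[[[0,2,0,0,0],[0,4,0,0,0],[0,6,0,0,0],[0,6,0,0,0]]]'

```text
clock: 8.95
tcp_pos: [533.1, -225.6, 68.4]
orientation: [-0.584, 3.083, -0.003]
ft_force: [0.2, -0.2, 0.1]
gripper_width: -0.004
```

```bash
cat > arc.py <<'E'
from h import *
st()
A=np.array([563,-193]); s=arm.state(); p=s['tcp_pos']
R=cv2.Rodrigues(np.array(s['orientation'],float))[0]
for a in (0.1,0.2,.3,.4,.5,.55,.6,.65):
    c,q=np.cos(-a),np.sin(-a); v=np.array([[c,-q],[q,c]])@(p[:2]-A)+A
    print(a,np.round(R.T@(np.r_[v,p[2]]-p),1))
E
python3 arc.py
```

```text
8.95 tcp [ 533.1 -225.6   68.4] yaw 201.5 z [ 0.004 -0.001 -1.   ] F [ 0.2 -0.2  0.1] T [-0.03 -0.01 -0.07] q [-0.4   0.15 -0.07  1.35  0.   -0.78] g -0.0
0.1 [ 1.7  4.1 -0. ]
0.2 [ 3.1  8.3 -0. ]
0.3 [ 4.  12.6 -0. ]
0.4 [ 4.4 17.  -0.1]
0.5 [ 4.4 21.4 -0.1]
0.55 [ 4.3 23.6 -0.1]
0.6 [ 4.  25.8 -0.1]
0.65 [ 3.6 28.  -0.1]
```

Request:
servo_tool --motion '[[[0,2,0,0,0],[0,4,0,0,0],[0,4,0,0,0]]]'

```text
clock: 9.32
tcp_pos: [531.5, -222.0, 68.4]
orientation: [-0.584, 3.083, -0.003]
ft_force: [-0.7, -2.4, -0.3]
gripper_width: -0.001
```

```bash
python3 arc.py; python3 -c "
from h import *
c=cam('top','t6.png')
b=cv2.imread('pics/t6.png')[160:250,310:420]
cv2.imwrite('pics/t6c.png',cv2.resize(b,(660,540),interpolation=2))
"
```

```text
9.32 tcp [ 531.5 -222.    68.4] yaw 201.5 z [ 0.004 -0.001 -1.   ] F [-0.7 -2.4 -0.3] T [-0.56  0.21  0.01] q [-0.4   0.14 -0.08  1.35  0.   -0.77] g -0.0
0.1 [ 1.3  4.1 -0. ]
0.2 [ 2.3  8.2 -0. ]
0.3 [ 2.8 12.5 -0. ]
0.4 [ 2.9 16.8 -0.1]
0.5 [ 2.5 21.  -0.1]
0.55 [ 2.2 23.1 -0.1]
0.6 [ 1.8 25.2 -0.1]
0.65 [ 1.2 27.3 -0.1]
```

View pics/t6c.png

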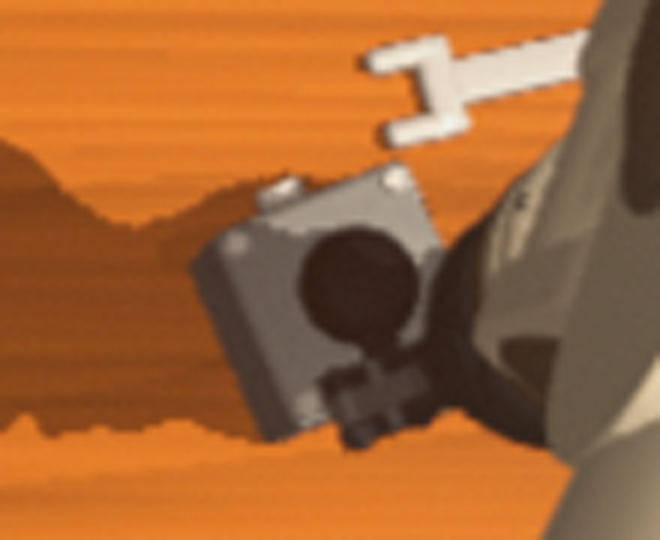

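Contact, at 2.4 N. I'll sweep the arc now.

Request:
servo_tool --motion '[[[1.3,4.1,0,0.1,0],[2.3,8.2,0,0.2,0],[2.8,12.5,0,0.3,0],[2.9,16.8,0,0.4,0],[2.5,21,0,0.5,0],[2.2,23.1,0,0.55,0],[1.8,25.2,0,0.6,0],[1.8,25.2,0,0.6,0]]]'

```text
clock: 10.38
tcp_pos: [520.7, -199.2, 68.5]
orientation: [0.352, 3.117, -0.001]
ft_force: [0.0, -1.3, 0.7]
gripper_width: -0.0
```

```bash
python3 -c "
from h import *
st()
cs=cam('side','s7.png');c=cam('top','t7.png')
a=cv2.imread('pics/s7.png')[250:340,240:350]; b=cv2.imread('pics/t7.png')[160:250,310:420]
cv2.imwrite('pics/t7c.png',cv2.hconcat([cv2.resize(x,(396,324),interpolation=2) for x in (a,b)]))
for n in('top','side'): print(arm.mark_of('stop_crown',n)[:1])
"
```

```text
10.38 tcp [ 520.7 -199.2   68.5] yaw 167.1 z [ 0.004 -0.001 -1.   ] F [ 0.  -1.3  0.7] T [-0.32  0.09  0.04] q [-0.37  0.1  -0.12  1.34  0.   -0.14] g -0.0
[]
[{'position': [292.6, 290.5], 'p': 0.95}]
```

View pics/t7c.png

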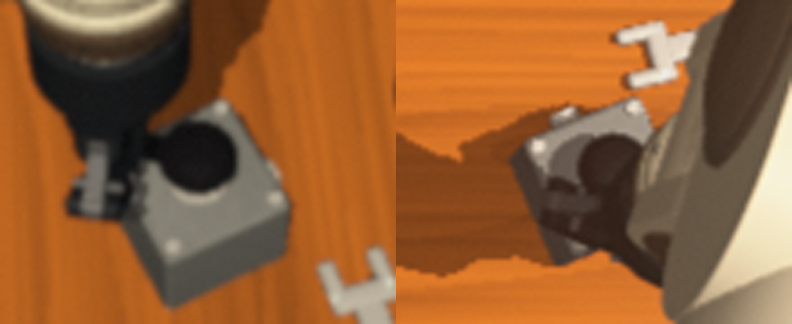

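The white collar shows again under the head, so it has sprung out. Now I'll back off so the tab can swing back, then lift away.

Request:
servo_tool --motion '[[[0,-6,0,0,0],[2,-12,0,0,0],[5,-20,0,0,0],[8,-30,0,0,0],[12,-40,0,0,0],[15,-50,0,0,0],[15,-60,0,0,0],[15,-65,0,0,0],[15,-65,-40,0,0],[15,-65,-90,0,0],[15,-65,-140,0,0],[60,-65,-150,0,0],[110,-65,-150,0,0],[160,-65,-150,0,0],[160,-65,-150,0,0]]]'

```text
clock: 12.45
tcp_pos: [347.7, -226.4, 218.8]
orientation: [0.353, 3.116, -0.003]
ft_force: [0.1, 0.3, 0.7]
gripper_width: 0.0
```

```bash
python3 -c "
from h import *
st()
cs=cam('side','side8.png');c=cam('top','top8.png')
for n in('top','side'): print(arm.mark_of('stop_crown',n)[:1],arm.mark_of('tab_face',n)[:1])
z=lambda n,y,x:cv2.resize(cv2.imread('pics/'+n)[y:y+90,x:x+110],(396,324),interpolation=2)
cv2.imwrite('pics/c8.png',cv2.hconcat([z('side8.png',250,240),z('top8.png',160,310)]))
"
```

```text
12.45 tcp [ 347.7 -226.4  218.8] yaw 167.1 z [ 0.006 -0.002 -1.   ] F [0.1 0.3 0.7] T [ 0.   -0.04 -0.06] q [-0.58 -0.24 -0.16  1.65  0.   -0.35] g 0.0
[{'position': [373.3, 207.2], 'p': 0.96}] [{'position': [377.5, 221.1], 'p': 0.56}]
[{'position': [297.0, 291.9], 'p': 0.87}] [{'position': [280.5, 303.2], 'p': 0.52}]
```

View pics/c8.png

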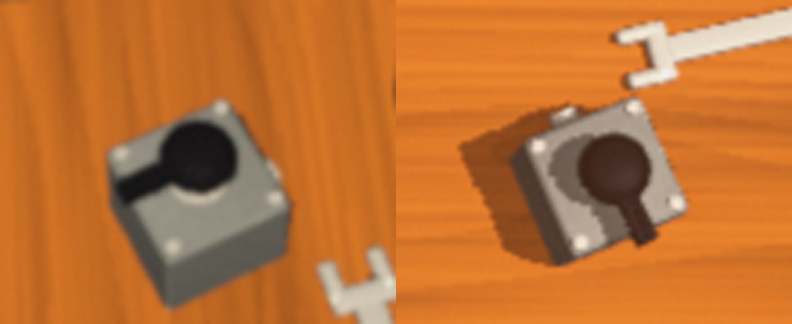

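View pics/side8.png

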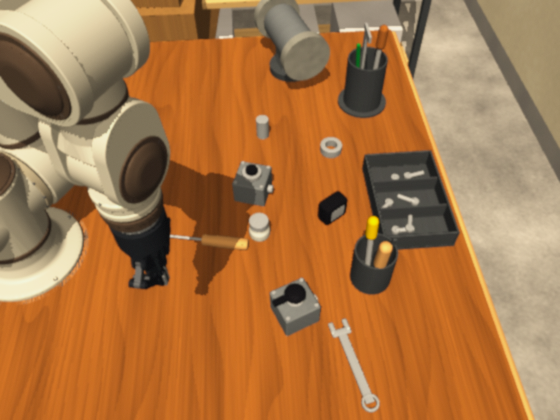

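The head is out, with its collar showing at about (294,303) in the side view. The tab is back at its starting direction, and nothing else has moved. Handing in.

```bash
python3 -c "
from h import *
print(arm.hand_in())"
```

```text
the job is handed in; nothing more can be done
None
```

The stop test is done and handed in at about 12.6 s on the robot's clock; no verdict was reported.

- **Press:** I pressed the head down with the shut fingertips until it met a firm bottom, at a fingertip height of 85.9 mm with 8.7 N. Then I lifted clear.
- **Latched:** With the hand off it, the head stayed low. The crown sat about 5 pixels lower in the side image and the dome had shifted in the top image. Those image checks were partly blocked by the gripper, but both agreed with the 8 mm drop.
- **Twist and release:** I pushed the tab's pushing face with the shut fingers through about 0.6 rad clockwise, with about 2.4 N at first contact. The head sprang out, and its white collar was visible again. I then backed off so the tab could swing back, and moved the arm away.
- **Last checks:** The final images show the head out and the tab back at its starting direction. The loose things and the start button look as they did at the start. The arm was clear, with under 1 N on the force sensor.

One reading was unexpected: I saw no force between 90 and 87.8 mm on the way down, probably because the head had already snapped over centre.

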